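Brace the wax jar in its block and unscrew the tight lid

ROBOT

A 6-joint arm with a two-finger parallel gripper is mounted at the origin on the work surface. World frame = base frame: x ahead of the robot, y to its left, z up, the work surface at z = 0. Lengths are in mm, angles in rad, forces in N, time in s.
With the tool pointing down it reaches from about 375 to 750 mm from the base axis. Payload 9 kg.
Tool frame: the origin (TCP) lies on the centre line of the jaws, within the pads' length; the fingertips stand 25 mm ahead of it and the grasp point (between the pads) lies 6 mm ahead of it (bot.tip_reach is the distance from the TCP to the fingertips, in mm); z points along the fingers, y is the line along which they close (so a half turn about z gives the same grasp; the last joint's range is limited). The gripper opens to 85 mm and grips with 20 to 120 N. Pads are 22 mm wide; open, the fingers measure 114 mm over their backs; the gripper's body (76 mm by 85 mm) begins 54 mm behind the grasp point. The pads swing forward as they close: fully open they stand 13 mm farther back than shut.
Start: joints at [0.972, 0.104, 0.097, 1.564, 0, 1.353], TCP at [223.005, 557.052, 219.331] pointing down, gripper open.
Joint ranges: [-2.99, 2.99], [-0.84, 1.86], [-1.1, 1.16], [-1.84, 2.11], [-1.51, 1.56], [-3.14, 3.14]. Speed limits (rad/s): [2.22, 2.22, 2.57, 3.14, 3.14, 3.14].

INTERFACE

Orientations are given as a unit quaternion [w, x, y, z].
In Python, from rig import bot gives the robot as it stands.
- The arm moves only by the tool drive_tool, never from a script. Its argument "motion" is a list of rows, each an object of numbers: "gripper": the closure, from -1 (fully open) to 1 (shut), so that 0 is half open; "x", "y", "z": the shift along the tool's x, y, z in m; "twist": the turn about the tool's z in rad. A call has 1 to 20 rows; each row shifts and turns the commanded pose from where the row before left it, along the tool's axes as they then stand; what a row does not reach is not made up. A row lasts 1/10 s, in which the tool goes at most 50 mm and 8.59 degrees, less where a joint would pass 70% of its speed; a pose out of reach is approached as far as the arm can. A call is refused whole if a number of a shift passes 0.05 or a number of a turn 0.15, either way. A call with a gripper value outside its range is refused whole. The fingers move at their own pace and stop on an object; "newtons" is the grip in N (left out, the last holds). Time passes only in rows, so rows that do not move let the fingers close. It gives the time, the measured TCP pose, the force, the opening and the grip force at its end, in the units of the state.
- bot.get_state(): the state, without advancing time (a new reading comes with each control period).
- bot.read_camera(name): name is "scene" or "top"; returns a dict with "color" (480x640x3 uint8, red, green, blue), "vertical_fov" (degrees; the focal length in pixels is half the picture's height over the tangent of half this angle, whatever the lens; pixels are square), "cx", "cy" (the principal point, pixels), "k1" (the pictures are not rectified: a ray, as slopes to the right and down, at radius r is drawn at 1 + k1 r^2 times it, then the intrinsics apply), "rvec" (rotation vector, rad) and "tvec" (3), from world to camera coordinates, as OpenCV has them. Camera axes: x right, y down, z forward; pixel columns grow to the right and rows downward; lengths in mm; the calibration is good to about 2 mm. A picture is of the moment at which its call begins. There is no depth.
- bot.hand_in(): hands the job in; it is judged then, once.
Trained networks look in the newest picture that a camera, given by its name, has taken for a name from the list of things; names that differ only in an ending like _2 or _b are one class to them, and where a whole thing is asked for, a point or a joint stands for the part that bears it (a point fixed in the world has none). Each returns a list of dicts, best first, with "conf" (0 to 1); they miss things now and then, are a little off and sometimes report something else, mostly with a low value. They report only what shows in the picture. A call takes as long as a camera call.
- bot.find_in(camera, thing): "point" ([x, y, z] in mm, in the coordinates of the camera as it stood for that picture, good to about 4 mm: the middle of the surface that is visible of it).
- bot.silhouettes(camera, thing): "mask" (480x640 bool, what is visible of it).
- bot.pinpoint(camera, thing): "point" ([x, y, z] in mm, in the coordinates of the camera as it stood for that picture, good to about 4 mm: a listed point, or the origin of a listed thing).
The state is a dict: "time_s": time; "joint_pos": joint angles; "qd": joint speeds; "joint_torque": joint torques, N m; "eef_pos": TCP position; "tcp_rot": TCP orientation; "ft_force": force on the tool from outside, world axes, zero at the start; "torque": the same for the moment, N m; "opening": finger opening in mm; "finger_force": force on a finger pad.
Only numpy, scipy, OpenCV 4.12 (cv2) and the standard library are available. Lean on these libraries where they do the work, as an engineer would, in place of code of your own. Each camera call takes 0.05 s, during which the arm holds its last target. There are 200 camera calls.

TASK

Open the jar of patinating wax: set the square amber jar, lid still tight, into the well of the wooden jar block, pushing it down past the sprung steel jaw until it stands fully home on the floor of the well. With the jar braced there, unscrew the white lid anticlockwise only until its threads come free, then lift it straight up and finish still holding it level, a couple of centimetres above the mouth of the jar, which stays home in the block. Do not disturb the bell, the candlestick or the bronze ram.

Things in the scene. Friction and masses are not known exactly. Their poses are not given: they have to be found in the camera images.
- jar: Loose square amber glass jar of brown wax, 0.34 kg. Origin: centre of its underside, z up, x and y normal to its flat sides. Straight 60 x 60 mm body to 64 mm height, round shoulder (58 mm across at 64, 44 at 71), round neck 40 mm across, rim at 86 mm, 88 mm tall with lid. Stands at any yaw; fits the well at any quarter turn. Jar and lid can be carried by the lid.
- lid: White metal screw lid, 55 mm across, 16 mm high. Origin: centre of its lower edge (72 mm above the jar's underside when closed), z up. Breaking it loose takes about 0.6 N m (grip with 50 N or more), then it turns easily. Its four lugs leave the threads 43 degrees anticlockwise (from above) of closed and meet the next threads at 75, so about 60 is right. Unbraced, the jar turns along.
- lid_dab (a point): Round brown dab of wax (12 mm) on the lid's top, 18 mm from the lid's axis, at the lid's x side. With the lid closed it points along the jar's x axis.
- block: Pale wooden jar block screwed to the bench, 114 x 104 mm, 50 high. Origin on the bench under the jar's seat; x towards the steel jaw, z up. Outline x -52 to 62 mm, y -52 to 52. Square well open at the top: front wall at x = -30 mm, side walls at y = -32 and 32 mm, floor 8 mm above the bench, mouth chamfered 4 mm (8 mm deep) on those three sides; at the back the jaw replaces the wall.
- seat (a point): Point on the floor of the well, 8 mm above the bench, on the block's origin axis: where the centre of the jar's underside comes to rest. The jaw presses the jar lightly towards the front wall, so it is easiest lowered with its centre 1 to 2 mm towards the jaw.
- jaw (a joint): Angle (rad) of the sprung steel jaw, a bent plate 42 mm wide hinged 36 mm behind the seat, 6 mm above the bench, axis along the block's y. 0 closed, up to 0.5 pushed back; about 0.18 with the jar in. Closed, its bend stands 26 mm behind the seat, 28 mm above the bench; from there it flares back to 34 mm at the mouth and 42 mm at its top, 64 mm up. Pushing the jar past it takes 15 to 20 N.
- bell: Brass hand bell with a dark handle, 60 mm across, 92 mm tall; origin at the centre of its underside. Leave alone.
- candlestick: Old brass candlestick, 68 mm across the foot, 108 mm tall; origin at the centre of its underside. Leave alone.
- ram: Small green bronze ram lying on a base of 90 x 46 mm, 80 mm tall; origin at the underside of the base. Leave alone.

How it is judged:
By the outcome, as a careful person would: the job done as asked, in the order asked, and still so for the second after the job is handed in, while the arm keeps its last pose, push and grip.
It also fails if it takes over 48 s, if anything falls off the work surface, if the arm or the gripper's body presses on something with over 40 N, if the wrist force passes 120 N, or if a joint passes its speed limit or range.

## Working session

There is one attempt and no reset: what is moved stays moved. The work goes in short steps, Python scripts to look and compute and a tool call to move; the robot and the scene stay as the last step left them, time stands still between calls to the robot, and variables do not carry over. Pictures are saved under pics/ and viewed, at most 10 in all, crops included, and the job is handed in when it is done.

Besides the shell and the picture viewer there is one more tool, called in YAML: its name, and indented under it one key for each argument. drive_tool: Moves the arm, as the interface text tells. Its arguments: {"type":"object","properties":{"motion":{"type":"array"},"newtons":{"type":"number"}},"required":["motion"]}

```bash
mkdir -p pics
cat > h.py <<'E'
from rig import bot
import numpy as np, cv2
def cam(n):
    c=bot.read_camera(n); c['R']=cv2.Rodrigues(np.array(c['rvec'],float))[0]; c['t']=np.array(c['tvec'],float)
    c['f']=240/np.tan(np.radians(c['vertical_fov'])/2); return c
def w(c,p): return c['R'].T@(np.array(p)-c['t'])
def proj(c,P):
    q=c['R']@np.array(P,float)+c['t']; s=q[:2]/q[2]; s=s*(1+c['k1']*(s@s)); return s*c['f']+[c['cx'],c['cy']]
def ray(c,uv,z):
    d=(np.array(uv,float)-[c['cx'],c['cy']])/c['f']; s=d.copy()
    for _ in range(20): s=d/(1+c['k1']*(s@s))
    r=c['R'].T@np.r_[s,1]; o=-c['R'].T@c['t']; return o+r*(z-o[2])/r[2]
E
python3 - <<'E'
from h import *
for n in ['scene','top']:
    c=cam(n); cv2.imwrite(f'pics/{n}0.png',c['color'][:,:,::-1])
    print(n,c['f'],c['k1'],'campos',w(c,[0,0,0]).round())
    for t in ['jar','lid','lid_dab','block','seat','bell','candlestick','ram']:
        for r in bot.pinpoint(n,t)[:2]:
            P=w(c,r['point']);print(t,round(r['conf'],2),P.round(1),proj(c,P).round())
s=bot.get_state();print({k:np.round(v,3) for k,v in s.items()})
E
```

```text
scene 569.4132950203073 -0.10892362825561677 campos [1354.  322.  994.]
jar 0.69 [ 580.1 -117.5   -2.1] [276. 233.]
lid 0.55 [ 573.  -115.7   71.9] [276. 209.]
lid_dab 0.96 [ 573.6 -100.2   92. ] [281. 205.]
block 0.63 [562.5 165.7  -2.5] [394. 263.]
block 0.47 [625.2 353.8  -0.8] [471. 310.]
seat 0.6 [564.6 161.   10.8] [393. 259.]
bell 0.85 [ 5.582e+02 -3.651e+02  3.000e-01] [190. 199.]
bell 0.31 [5.605e+02 1.658e+02 1.000e-01] [395. 261.]
candlestick 0.64 [570.7 -99.5  89.1] [282. 205.]
candlestick 0.62 [627.7 354.4  -1. ] [471. 311.]
ram 0.73 [ 7.637e+02  8.900e+00 -3.000e-01] [294. 310.]
top 610.4702735948197 -0.09793627833266492 campos [ 435.  -19. 1481.]
jar 0.82 [ 580.7 -114.2    2.3] [378. 272.]
lid 0.86 [ 576.6 -118.5   70.7] [381. 271.]
lid_dab 0.88 [570.9 -98.1  88.8] [373. 273.]
lid_dab 0.67 [764.3   2.7   5.1] [331. 197.]
block 0.88 [5.629e+02 1.650e+02 2.000e-01] [263. 277.]
seat 0.78 [560.5 161.7   9.9] [264. 278.]
bell 0.9 [ 555.5 -360.6   -1.7] [478. 284.]
candlestick 0.6 [624.3 358.5   1.3] [186. 251.]
ram 0.7 [762.5   5.4   3.3] [330. 198.]
{'time_s': np.float64(0.9), 'joint_pos': array([0.972, 0.104, 0.097, 1.564, 0.   , 1.353]), 'qd': array([-0.001,  0.001, -0.   , -0.001,  0.   ,  0.001]), 'joint_torque': array([ 0.0000e+00, -5.5676e+01,  5.0377e+01,  1.0000e-03, -0.0000e+00,
        0.0000e+00]), 'eef_pos': array([223.008, 557.041, 219.326]), 'tcp_rot': array([0.   , 0.189, 0.982, 0.   ]), 'ft_force': array([0.24 , 0.073, 0.572]), 'torque': array([ 0.041, -0.032,  0.011]), 'finger_force': np.float64(0.0), 'opening': np.float64(85.367)}
```

Run:
```python
import cv2
a=cv2.imread('pics/scene0.png');b=cv2.imread('pics/top0.png')
r=lambda i,k:cv2.resize(i,None,fx=k,fy=k,interpolation=cv2.INTER_CUBIC)
t=r(a[180:300,230:480],3);u=r(b[235:310,230:400],4)
cv2.imwrite('pics/c1.png',t);cv2.imwrite('pics/c2.png',u)
```

```text
(no output)
```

View pics/c1.png

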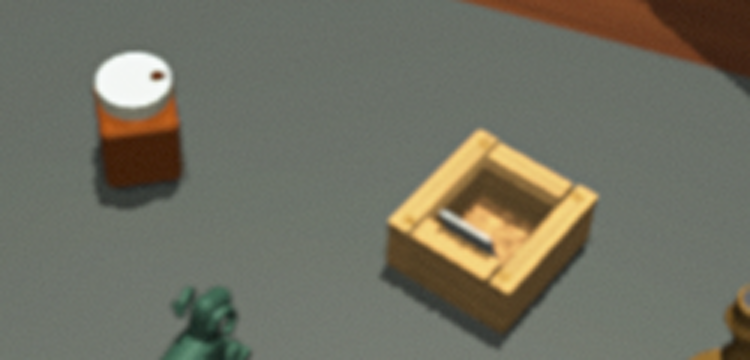

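View pics/c2.png

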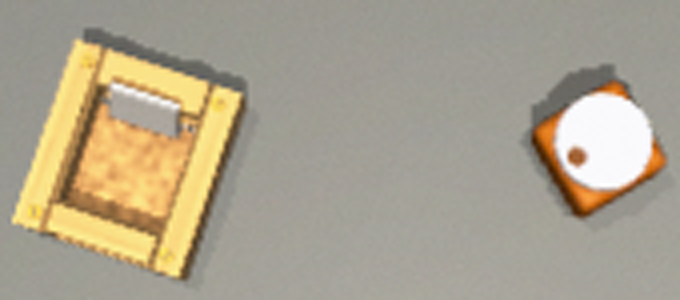

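View pics/scene0.png

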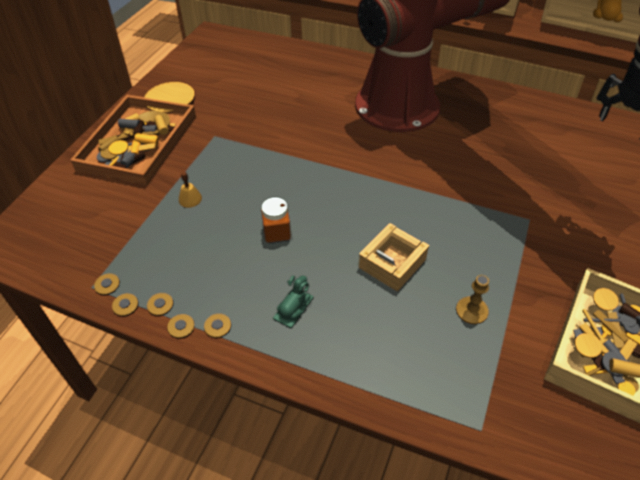

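```bash
cat >> h.py <<'E'
def prism(x0,x1,y0,y1,z0,z1): return np.array([[x,y,z] for x in(x0,x1) for y in(y0,y1) for z in(z0,z1)],float)
def circ(r,z): a=np.linspace(0,2*np.pi,24,endpoint=False); return np.c_[r*np.cos(a),r*np.sin(a),a*0+z]
BLOCK=[prism(-52,62,-52,52,0,50)]
JAR=[prism(-30,30,-30,30,0,64),np.r_[circ(27.5,72),circ(27.5,88)]]
def fit(cs,masks,parts,p0,z=0):
    from scipy.optimize import minimize
    K=4
    def cost(p):
        e=0;c_,s_=np.cos(p[2]),np.sin(p[2])
        for c,m in zip(cs,masks):
            im=np.zeros((480*K,640*K),np.uint8)
            for q in parts:
                W=q@np.array([[c_,s_,0],[-s_,c_,0],[0,0,1]])+[p[0],p[1],z]
                uv=np.array([proj(c,P) for P in W])
                h=cv2.convexHull(((uv+.5)*K*16).astype(np.int32))
                cv2.fillConvexPoly(im,h,1,shift=4)
            a=cv2.resize(im.astype(np.float32),(640,480),interpolation=cv2.INTER_AREA)
            e+=np.abs(a-m).sum()/m.sum()
        return e
    sim=np.array(p0)+np.array([[0,0,0],[6,0,0],[0,6,0],[0,0,.15]])
    r=minimize(cost,p0,method='Nelder-Mead',options=dict(initial_simplex=sim,xatol=.01,fatol=1e-4)); return r.x,r.fun
E
python3 - <<'E'
from h import *
cs=[cam('scene'),cam('top')]
T=cs[1]
for n,co,z in[('block',[(87,40),(243,90),(180,278),(12,225)],50),('jar',[(617,82),(665,157),(583,216),(533,132)],64)]:
    print(n,[ray(T,np.array(q)/4+[229.6,234.6],z).round(1)[:2] for q in co])
for n,P,p0 in[('block',BLOCK,[562,163,-.3]),('jar',JAR,[578,-116,1.95])]:
    ms=[]
    for k in('scene','top'):
        r=bot.silhouettes(k,n);print(n,k,[(round(a['conf'],2),a['mask'].sum()) for a in r]); ms.append(r[0]['mask'].astype(float))
    for sel in([0,1],[0],[1]):
        print(sel,*[np.round(v,3) for v in fit([cs[i] for i in sel],[ms[i] for i in sel],P,p0)])
E
```

```text
block [array([636.4, 189. ]), array([608.1,  95.3]), array([496.7, 129.2]), array([525.7, 229.3])]
jar [array([ 614.8, -124.5]), array([ 571.3, -152.7]), array([ 536.2, -105.2]), array([584.7, -75.7])]
block scene [(0.75, np.int64(2912))]
block top [(0.87, np.int64(2288))]
[0, 1] [ 5.63534e+02  1.63597e+02 -3.00000e-01] 0.074
[0] [ 5.64257e+02  1.62656e+02 -3.07000e-01] 0.023
[1] [ 5.62356e+02  1.64592e+02 -2.98000e-01] 0.029
jar scene [(0.87, np.int64(620))]
jar top [(0.7, np.int64(171))]
[0, 1] [ 577.394 -116.6      2.137] 4.25
[0] [ 578.63  -115.342    2.084] 0.864
[1] [ 577.677 -116.416    2.119] 3.378
```

Run:
```python
from h import *
print(bot.tip_reach,[a for a in dir(bot) if a[0]!='_'])
cs=[cam('scene'),cam('top')]; ms=[];cc=[]
for c,k in zip(cs,('scene','top')):
    for n in('jar','lid','lid_dab'):
        print(k,n,[(round(a['conf'],2),a['mask'].sum(),np.argwhere(a['mask']).mean(0).round(1)) for a in bot.silhouettes(k,n)])
    m=np.logical_or(bot.silhouettes(k,'jar')[0]['mask'],bot.silhouettes(k,'lid')[0]['mask']); ms.append(m.astype(float))
for sel in([0,1],[0],[1]):
    print(sel,*[np.round(v,3) for v in fit([cs[i] for i in sel],[ms[i] for i in sel],JAR,[578,-116,2.1])])
s=bot.get_state();print(s['time_s'],s['eef_pos'])
```

```text
25.0 ['PlanningError', 'find_in', 'get_state', 'hand_in', 'pinpoint', 'read_camera', 'silhouettes', 'tip_reach']
scene jar [(0.61, np.int64(617), array([229. , 276.9]))]
scene lid [(0.95, np.int64(437), array([208.5, 274.6]))]
scene lid_dab []
top jar [(0.67, np.int64(241), array([276.7, 377. ]))]
top lid [(0.65, np.int64(439), array([269.8, 380.3]))]
top lid_dab [(0.69, np.int64(472), array([269.9, 380.5]))]
[0, 1] [ 577.627 -115.737    2.109] 0.209
[0] [ 577.204 -116.482    2.111] 0.091
[1] [ 577.187 -115.568    2.145] 0.114
1.8 [222.99840266 557.05933841 219.33753887]
```

drive_tool:
  motion:
    - {"x": -0.034,"y": -0.029}
    - {"x": -0.034,"y": -0.029}
    - {"x": -0.034,"y": -0.029}
    - {"x": -0.034,"y": -0.029}
    - {"x": -0.034,"y": -0.029}
    - {"x": -0.034,"y": -0.029}
    - {"x": -0.034,"y": -0.029}
    - {"x": -0.034,"y": -0.029}
    - {"x": -0.034,"y": -0.029}
    - {"x": -0.034,"y": -0.029}
    - {"x": -0.034,"y": -0.029}
    - {"x": -0.034,"y": -0.029}
    - {"x": -0.034,"y": -0.029}
    - {"x": -0.034,"y": -0.029}
    - {"x": -0.034,"y": -0.029}
    - {"x": -0.034,"y": -0.029}
    - {"x": -0.034,"y": -0.029}
  newtons: 80

```text
schema error: expected keys gripper, x, y, z, twist
```

drive_tool:
  motion:
    - {"twist": 0.128,"z": 0.015}
    - {"twist": 0.128,"z": 0.015}
    - {"twist": 0.128,"z": 0.015}
    - {"twist": 0.128,"z": 0.015}
    - {"twist": 0.128,"z": 0.01}
    - {}

```text
schema error: expected keys gripper, x, y, z, twist
```

```bash
cat >> h.py <<'E'
def st():
    from scipy.spatial.transform import Rotation as Ro
    s=bot.get_state();q=np.array(s['tcp_rot']);R=Ro.from_quat(q[[1,2,3,0]]).as_matrix()
    print('t',round(s['time_s'],2),'p',np.round(s['eef_pos'],1),'yaw',np.degrees(np.arctan2(R[1,0],R[0,0])).round(1),'zt',R[:,2].round(3),'F',np.round(s['ft_force'],1),'T',np.round(s['torque'],2),'open',round(s['opening'],1),'ff',round(s['finger_force'],1),'q',np.round(s['joint_pos'],2)); return s,R
E
python3 - <<'E'
from h import *
s,R=st();d=R.T@(np.array([577.4,-116,95])-s['eef_pos']);print('tool shift',d.round(1))
c=cam('scene'); i=c['color'][130:270,200:380,::-1]
cv2.imwrite('pics/c3.png',cv2.resize(i,None,fx=4,fy=4,interpolation=cv2.INTER_CUBIC))
for z in(95,70): print(proj(c,np.array(s['eef_pos'])+[0,0,z-95]).round(1))
E
```

```text
t 1.8 p [223.  557.1 219.3] yaw 158.2 zt [ 0.  0. -1.] F [-0.3 -0.3 -0.3] T [-0.02 -0.01 -0.03] open 85.4 ff 0.0 q [0.97 0.1  0.1  1.56 0.   1.35]
tool shift [-579.2 -493.2  124.3]
[618.1 137.5]
[614.1 146.2]
```

View pics/c3.png

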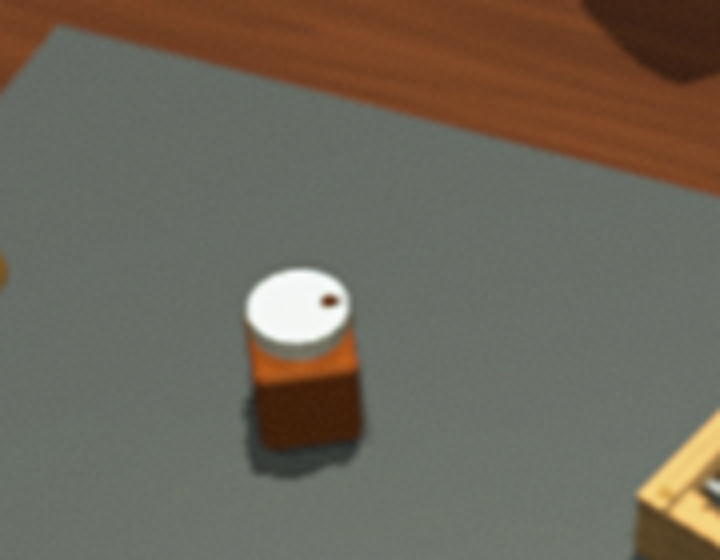

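All keys are required in each row, so neither move ran. The picture shows only the jar, with its lid at about crop pixel (298,308). I'll resend the moves with every key.

drive_tool:
  motion:
    - {"gripper": -1,"x": -0.034,"y": -0.029,"z": 0,"twist": 0}
    - {"gripper": -1,"x": -0.034,"y": -0.029,"z": 0,"twist": 0}
    - {"gripper": -1,"x": -0.034,"y": -0.029,"z": 0,"twist": 0}
    - {"gripper": -1,"x": -0.034,"y": -0.029,"z": 0,"twist": 0}
    - {"gripper": -1,"x": -0.034,"y": -0.029,"z": 0,"twist": 0}
    - {"gripper": -1,"x": -0.034,"y": -0.029,"z": 0,"twist": 0}
    - {"gripper": -1,"x": -0.034,"y": -0.029,"z": 0,"twist": 0}
    - {"gripper": -1,"x": -0.034,"y": -0.029,"z": 0,"twist": 0}
    - {"gripper": -1,"x": -0.034,"y": -0.029,"z": 0,"twist": 0}
    - {"gripper": -1,"x": -0.034,"y": -0.029,"z": 0,"twist": 0}
    - {"gripper": -1,"x": -0.034,"y": -0.029,"z": 0,"twist": 0}
    - {"gripper": -1,"x": -0.034,"y": -0.029,"z": 0,"twist": 0}
    - {"gripper": -1,"x": -0.034,"y": -0.029,"z": 0,"twist": 0}
    - {"gripper": -1,"x": -0.034,"y": -0.029,"z": 0,"twist": 0}
    - {"gripper": -1,"x": -0.034,"y": -0.029,"z": 0,"twist": 0}
    - {"gripper": -1,"x": -0.034,"y": -0.029,"z": 0,"twist": 0}
    - {"gripper": -1,"x": -0.034,"y": -0.029,"z": 0,"twist": 0}
  newtons: 80

```text
time_s: 3.55
eef_pos: [577.0, -117.3, 219.4]
tcp_rot: [0.0, 0.189, 0.982, 0.0]
ft_force: [0.2, 0.1, 0.9]
opening: 85.4
finger_force: 0.0
```

drive_tool:
  motion:
    - {"gripper": -1,"x": 0,"y": 0,"z": 0.015,"twist": 0.128}
    - {"gripper": -1,"x": 0,"y": 0,"z": 0.015,"twist": 0.128}
    - {"gripper": -1,"x": 0,"y": 0,"z": 0.015,"twist": 0.128}
    - {"gripper": -1,"x": 0,"y": 0,"z": 0.015,"twist": 0.128}
    - {"gripper": -1,"x": 0,"y": 0,"z": 0.01,"twist": 0.128}
    - {"gripper": -1,"x": 0,"y": 0,"z": 0,"twist": 0}

```text
time_s: 4.15
eef_pos: [575.5, -115.0, 147.6]
tcp_rot: [-0.001, 0.489, 0.872, -0.0]
ft_force: [-0.9, -0.5, -0.5]
opening: 85.5
finger_force: 0.0
```

Run:
```python
from h import *
s,R=st();d=R.T@(np.array([577.4,-116,95])-s['eef_pos']);print('tool shift',d.round(1))
c=cam('scene'); i=c['color'][100:250,200:380,::-1]
cv2.imwrite('pics/c4.png',cv2.resize(i,None,fx=4,fy=4,interpolation=cv2.INTER_CUBIC))
for z in(0,-25): print((proj(c,np.array(s['eef_pos'])+[0,0,z])-[200,100])*4)
```

```text
t 4.15 p [ 575.5 -115.   147.6] yaw 121.4 zt [-0.002  0.001 -1.   ] F [-0.9 -0.5 -0.5] T [-0.01  0.   -0.03] open 85.5 ff 0.0 q [-0.42  0.07 -0.07  1.43  0.    0.6 ]
tool shift [-1.9  1.2 52.6]
[292.6452152  342.54950936]
[295.98119302 375.73979943]
```

View pics/c4.png

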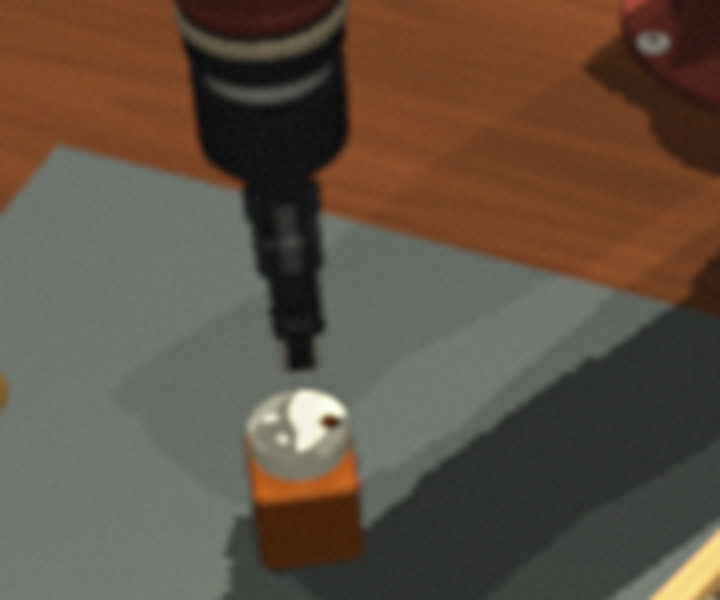

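Run:
```python
from h import *
s,R=st();c=cam('scene')
for sg in(1,-1):
  for yy in (43,57):
    for r in(25,12,0):
        P=np.array(s['eef_pos'])+R@np.array([0,sg*yy,r]);print(sg*yy,r,((proj(c,P)-[200,100])*4).round())
```

```text
t 4.2 p [ 576.  -115.3  148.8] yaw 121.7 zt [-0.001  0.001 -1.   ] F [-0.3 -0.2  1. ] T [-0.03 -0.01 -0.02] open 85.4 ff 0.0 q [-0.42  0.06 -0.07  1.44  0.    0.6 ]
43 25 [304. 430.]
43 12 [302. 413.]
43 0 [301. 397.]
57 25 [307. 449.]
57 12 [305. 432.]
57 0 [304. 416.]
-43 25 [287. 321.]
-43 12 [285. 304.]
-43 0 [283. 288.]
-57 25 [284. 304.]
-57 12 [282. 287.]
-57 0 [280. 271.]
```

Run:
```python
from h import *
out=[]
for n,(y,x) in(('scene',(145,240)),('top',(230,340))):
    i=cam(n)['color'][y:y+75,x:x+65,::-1]; i=(255*(i/255.)**.45).astype(np.uint8)
    out.append(cv2.resize(i,None,fx=6,fy=6,interpolation=cv2.INTER_CUBIC))
cv2.imwrite('pics/c5.png',np.hstack(out))
```

```text
(no output)
```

View pics/c5.png

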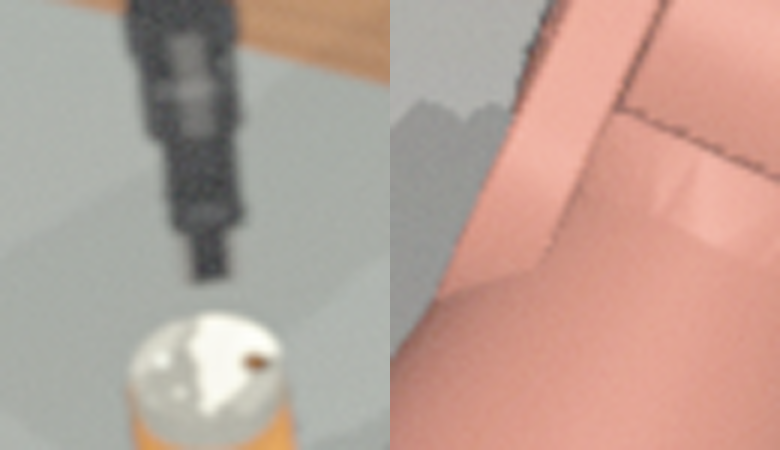

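drive_tool:
  motion:
    - {"gripper": 0.4,"x": 0,"y": 0,"z": 0,"twist": 0}
    - {"gripper": 0.4,"x": 0,"y": 0,"z": 0,"twist": 0}
    - {"gripper": 0.4,"x": 0,"y": 0,"z": 0,"twist": 0}
    - {"gripper": 0.4,"x": 0,"y": 0,"z": 0,"twist": 0}

```text
time_s: 4.75
eef_pos: [576.4, -115.5, 149.4]
tcp_rot: [0.0, 0.488, 0.873, 0.0]
ft_force: [-0.5, 0.6, 0.1]
opening: 28.6
finger_force: 0.0
```

Run:
```python
from h import *
st()
y,x=125,230
i=cam('scene')['color'][y:y+95,x:x+90,::-1]; i=(255*(i/255.)**.45).astype(np.uint8)
cv2.imwrite('pics/c6.png',cv2.resize(i,None,fx=6,fy=6,interpolation=cv2.INTER_CUBIC))
```

```text
t 4.75 p [ 576.4 -115.5  149.4] yaw 121.5 zt [ 0. -0. -1.] F [-0.5  0.6  0.1] T [-0.01 -0.04  0.  ] open 28.6 ff 0.0 q [-0.42  0.06 -0.07  1.44  0.    0.6 ]
```

View pics/c6.png

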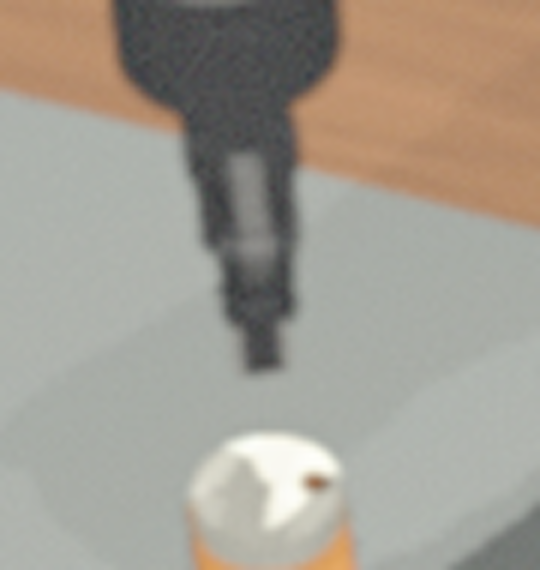

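Run:
```python
from h import *
c=cam('scene')
a=c['color'].astype(int).mean(2).round().astype(int)
print('cols',list(range(262,288)))
for r in range(176,200): print(r,a[r,262:288])
```

```text
cols [262, 263, 264, 265, 266, 267, 268, 269, 270, 271, 272, 273, 274, 275, 276, 277, 278, 279, 280, 281, 282, 283, 284, 285, 286, 287]
176 [104 103 103  97  72  42  20  18  19  21  23  20  20  21  18  18  33  62
  93 103 104 102 103 102 104 101]
177 [103 102 103 100  83  52  23  15  20  17  18  20  16  21  29  37  52  76
  96 103 105 104 102 102 103 103]
178 [100 102 103 101  95  70  43  27  22  19  17  15  15  27  47  65  79  92
 101 105 103 103 101 103 102 103]
179 [103 102 103 104  98  84  67  52  32  19  17  16  19  25  53  77  93 102
 101 104 103 102 102 105 103 101]
180 [102 101 104 103 102  96  86  68  42  23  18  18  16  26  49  76  94 103
 102 104 102 103 102 103 103 105]
181 [103 102 102 101 104 100  92  73  46  23  19  17  17  26  45  73  93 102
 104 103 103 102 103 105 103 102]
182 [101 103 104 103 104  97  87  73  49  25  15  15  18  24  43  70  90 100
 103 103 103 103 102 102 102 103]
183 [103 102 102 102 104  94  88  76  52  26  18  15  16  22  42  66  92 100
 103 105 101 103 103 103 105 104]
184 [104 104 103 103 102  99  93  78  57  30  19  14  17  19  36  66  90  99
[... 999 characters left out ...]

 102 103 102 106 105 102 103 104]
194 [104 104 103 103 104 102 104 101 105 103 104 104 103 100 104 103 102 103
 103 103 104 103 104 104 102 105]
195 [103 104 103 104 104 103 102 103 100 103 101 100 101 101 100 100 102 101
 101 101 104 103 104 103 103 103]
196 [104 104 104 103 105 103 100 101 101 106 107 108 108 109 110 108 104 104
 100 101 101 102 104 103 103 101]
197 [105 104 101 104 101 102 107 115 130 150 165 173 168 168 166 160 148 135
 120 107 101  99 101 105 102 105]
198 [104 103 103 103 107 125 152 180 201 224 235 236 232 231 231 225 213 197
 176 156 132 111 103 102 102 104]
199 [103 104 103 105 122 156 195 225 239 245 245 242 241 240 239 239 236 235
 233 225 199 161 124 106 102 107]
```

Run:
```python
from h import *
c=cam('scene')
p=np.array([223,557.05,219.3]);a=np.radians(158.2);R=np.array([[np.cos(a),np.sin(a),0],[np.sin(a),-np.cos(a),0],[0,0,-1]])
for yy in(43,57,-43,-57):
  for r in(25,0,-25,-48): print(yy,r,proj(c,p+R@[0,yy,r]).round())
i=cv2.imread('pics/scene0.png')[20:150,560:640];i=(255*(i/255.)**.45).astype(np.uint8)
cv2.imwrite('pics/c7.png',cv2.resize(i,None,fx=4.5,fy=4.5,interpolation=cv2.INTER_CUBIC))
```

```text
43 25 [632. 155.]
43 0 [636. 146.]
43 -25 [641. 137.]
43 -48 [645. 129.]
57 25 [638. 158.]
57 0 [642. 149.]
57 -25 [647. 140.]
57 -48 [651. 132.]
-43 25 [597. 138.]
-43 0 [600. 129.]
-43 -25 [604. 120.]
-43 -48 [608. 111.]
-57 25 [591. 135.]
-57 0 [595. 126.]
-57 -25 [598. 117.]
-57 -48 [602. 108.]
```

View pics/c7.png

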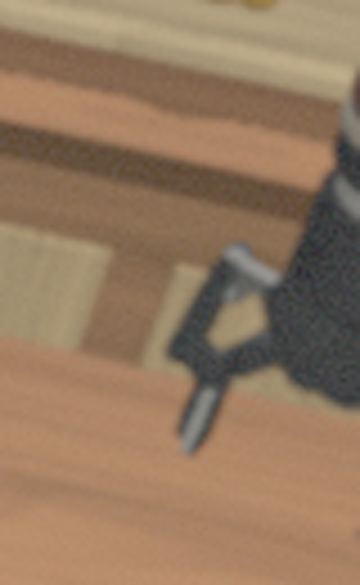

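drive_tool:
  motion:
    - {"gripper": -1,"x": -0.001,"y": 0.0005,"z": 0.0,"twist": 0}
    - {"gripper": -1,"x": 0,"y": 0,"z": 0,"twist": 0}
    - {"gripper": -1,"x": 0,"y": 0,"z": 0.01,"twist": 0}
    - {"gripper": -1,"x": 0,"y": 0,"z": 0.015,"twist": 0}
    - {"gripper": -1,"x": 0,"y": 0,"z": 0.015,"twist": 0}
    - {"gripper": -1,"x": 0,"y": 0,"z": 0.014,"twist": 0}
    - {"gripper": -1,"x": 0,"y": 0,"z": 0,"twist": 0}

```text
time_s: 5.6
eef_pos: [575.6, -115.3, 91.9]
tcp_rot: [-0.002, 0.489, 0.873, -0.0]
ft_force: [-0.0, 0.1, 0.3]
opening: 85.5
finger_force: 0.0
```

Run:
```python
from h import *
s,R=st();c=cam('scene')
a=c['color'].astype(int).mean(2)
for u in(273,275): print(u,[(r,int(a[r,u])) for r in range(185,235,2)])
for yy in(43,57):
  for r in(25,0,-25): print(yy,r,proj(c,s['eef_pos']+R@[0,yy,r]).round())
y,x=130,220
i=c['color'][y:y+120,x:x+120,::-1]; i=(255*(i/255.)**.6).astype(np.uint8)
cv2.imwrite('pics/c8.png',cv2.resize(i,None,fx=5,fy=5,interpolation=cv2.INTER_CUBIC))
```

```text
t 5.6 p [ 575.6 -115.3   91.9] yaw 121.5 zt [-0.004  0.002 -1.   ] F [-0.   0.1  0.3] T [-0.01  0.03 -0.06] open 85.5 ff 0.0 q [-0.42  0.09 -0.15  1.34  0.    0.6 ]
273 [(185, 41), (187, 42), (189, 29), (191, 18), (193, 22), (195, 20), (197, 19), (199, 18), (201, 25), (203, 22), (205, 51), (207, 61), (209, 64), (211, 84), (213, 121), (215, 121), (217, 114), (219, 112), (221, 103), (223, 100), (225, 60), (227, 39), (229, 39), (231, 39), (233, 41)]
275 [(185, 43), (187, 46), (189, 28), (191, 22), (193, 21), (195, 19), (197, 16), (199, 20), (201, 30), (203, 18), (205, 18), (207, 17), (209, 18), (211, 62), (213, 130), (215, 124), (217, 114), (219, 116), (221, 107), (223, 98), (225, 53), (227, 39), (229, 40), (231, 39), (233, 40)]
43 25 [278. 225.]
43 0 [277. 218.]
43 -25 [276. 210.]
57 25 [279. 230.]
57 0 [278. 222.]
57 -25 [277. 215.]
```

View pics/c8.png

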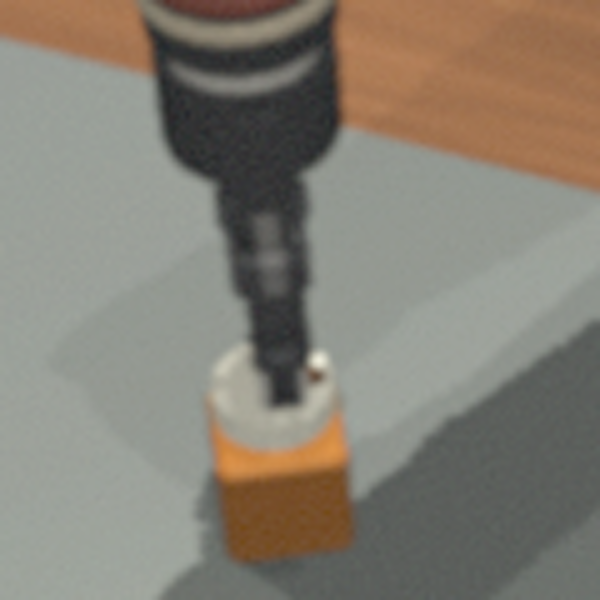

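drive_tool:
  motion:
    - {"gripper": 0.4,"x": 0,"y": 0,"z": 0,"twist": 0}
    - {"gripper": 0.4,"x": 0,"y": 0,"z": 0,"twist": 0}
    - {"gripper": 0.4,"x": 0,"y": 0,"z": 0,"twist": 0}
    - {"gripper": 0.4,"x": 0,"y": 0,"z": 0,"twist": 0}
  newtons: 40

```text
time_s: 6.05
eef_pos: [577.6, -116.2, 95.8]
tcp_rot: [0.0, 0.488, 0.873, 0.0]
ft_force: [1.2, -0.2, 0.3]
opening: 28.3
finger_force: 0.0
```

drive_tool:
  motion:
    - {"gripper": -1,"x": 0,"y": 0,"z": 0.0,"twist": 0}
    - {"gripper": -1,"x": 0,"y": 0,"z": 0,"twist": 0}
    - {"gripper": -1,"x": 0,"y": 0,"z": 0,"twist": 0}
    - {"gripper": -1,"x": 0,"y": 0,"z": 0.01,"twist": 0}
    - {"gripper": -1,"x": 0,"y": 0,"z": 0.015,"twist": 0}
    - {"gripper": -1,"x": 0,"y": 0,"z": 0.01,"twist": 0}
    - {"gripper": -1,"x": 0,"y": 0,"z": 0.005,"twist": 0}
    - {"gripper": -0.5,"x": 0,"y": 0,"z": 0,"twist": 0}
    - {"gripper": 0,"x": 0,"y": 0,"z": 0,"twist": 0}
    - {"gripper": 0,"x": 0,"y": 0,"z": 0,"twist": 0}
    - {"gripper": 0,"x": 0,"y": 0,"z": 0,"twist": 0}
  newtons: 30

```text
time_s: 7.15
eef_pos: [577.9, -116.0, 56.1]
tcp_rot: [0.001, 0.488, 0.873, 0.0]
ft_force: [1.4, 0.8, 1.4]
opening: 54.6
finger_force: 32.4
```

Run:
```python
from h import *
s,R=st();c=cam('scene')
a=c['color'].astype(int).mean(2)
for r in range(196,232,2): print(r,a[r,258:294].astype(int))
for yy in(28,41):
  for r in(0,-25): print(yy,r,proj(c,s['eef_pos']+R@[0,yy,r]).round(1))
```

```text
t 7.15 p [ 577.9 -116.    56.1] yaw 121.5 zt [ 0.001 -0.    -1.   ] F [1.4 0.8 1.4] T [ 0.35 -0.3  -0.04] open 54.6 ff 32.4 q [-0.42  0.11 -0.2   1.27  0.    0.6 ]
196 [107 104 104 105 104 106 104  91  66  37  20  19  18  23  32  46  51  52
  49  38  27  21  19  37  71  94 104 104 104 103 105 103 105 104 106 104]
198 [105 104 106 105 104 105 105  99  79  42  28  31  38  40  47  55  68  68
  66  57  40  29  24  46  83 103 108 105 105 106 106 105 104 106 108 105]
200 [104 105 105 103 105 113 124 125 104  72  38  24  26  29  32  43  50  53
  47  39  28  24  62 141 201 213 181 130 107 105 107 107 106 106 106 105]
202 [104 102 105 109 127 141 144 135 124 114  95  64  30  18  19  30  33  36
  37  33  22  19  40  89 126 139 132 116 108 104 107 106 106 105 106 108]
204 [104 104 108 122 139 139 131 125 123 122 116  90  48  21  18  24  29  31
  30  25  20  15  17  15  24  47  88 122 127 115 106 107 107 108 109 113]
206 [106 102 104 111 120 124 125 124 122 122 116  92  56  22  15  19  18  17
  18  18  17  15  22  48  84 120 137 140 130 113 111 110 115 115 117 115]
208 [105 104  98  97 107 119 1
[... 1161 characters left out ...]
 86  96 100 100]
224 [105 105 107 101  91  76  70  76  82  81  79  74  71  69  67  62  58  55
  54  48  48  48  45  45  43  39  41  45  41  41  45  61  82 100 102 100]
226 [106 104 101  93  77  56  41  41  41  44  39  39  41  40  41  39  41  39
  42  42  42  43  41  42  40  41  40  44  42  39  44  58  78  95  92  79]
228 [108 104  93  78  56  45  41  38  38  38  39  38  40  37  40  44  39  43
  42  42  40  42  43  41  40  41  38  43  43  43  41  49  66  71  59  48]
230 [116 107  88  65  55  49  42  40  40  40  41  38  41  39  39  41  40  42
  40  38  41  40  39  38  39  42  41  43  39  41  40  39  45  46  48  48]
28 0 [276.6 224.5]
28 -25 [275.9 216.8]
41 0 [277.3 228.7]
41 -25 [276.5 221.1]
```

drive_tool:
  motion:
    - {"gripper": 0.3,"x": 0,"y": 0,"z": 0,"twist": 0}
    - {"gripper": 0.3,"x": 0,"y": 0,"z": 0,"twist": 0}
    - {"gripper": 0.3,"x": 0,"y": 0,"z": -0.003,"twist": 0}
    - {"gripper": 0.3,"x": 0,"y": 0,"z": -0.007,"twist": 0}
    - {"gripper": 0.3,"x": 0,"y": 0,"z": -0.015,"twist": 0}
    - {"gripper": 0.3,"x": 0,"y": 0,"z": -0.015,"twist": 0}
    - {"gripper": 0.3,"x": 0,"y": 0,"z": -0.015,"twist": 0}
    - {"gripper": 0.3,"x": 0,"y": 0,"z": -0.015,"twist": 0}
    - {"gripper": 0.3,"x": 0,"y": 0,"z": -0.01,"twist": 0}
    - {"gripper": 0.3,"x": 0,"y": 0,"z": 0,"twist": 0}
  newtons: 90

```text
time_s: 8.2
eef_pos: [578.4, -116.5, 137.6]
tcp_rot: [0.002, 0.489, 0.873, 0.0]
ft_force: [-1.0, 1.4, -5.1]
opening: 52.6
finger_force: 95.0
```

drive_tool:
  motion:
    - {"gripper": 0.3,"x": 0.012,"y": 0.007,"z": 0,"twist": 0}
    - {"gripper": 0.3,"x": 0.026,"y": 0.014,"z": 0,"twist": 0}
    - {"gripper": 0.3,"x": 0.028,"y": 0.0155,"z": 0,"twist": 0}
    - {"gripper": 0.3,"x": 0.028,"y": 0.0155,"z": 0,"twist": 0}
    - {"gripper": 0.3,"x": 0.028,"y": 0.0155,"z": 0,"twist": 0}
    - {"gripper": 0.3,"x": 0.028,"y": 0.0155,"z": 0,"twist": 0}
    - {"gripper": 0.3,"x": 0.028,"y": 0.0155,"z": 0,"twist": 0}
    - {"gripper": 0.3,"x": 0.028,"y": 0.0155,"z": 0,"twist": 0}
    - {"gripper": 0.3,"x": 0.026,"y": 0.014,"z": 0,"twist": 0}
    - {"gripper": 0.3,"x": 0.012,"y": 0.007,"z": 0,"twist": 0}
    - {"gripper": 0.3,"x": 0,"y": 0,"z": 0,"twist": 0.12}
    - {"gripper": 0.3,"x": 0,"y": 0,"z": 0,"twist": 0.12}
    - {"gripper": 0.3,"x": 0,"y": 0,"z": 0,"twist": 0.12}
    - {"gripper": 0.3,"x": 0,"y": 0,"z": 0,"twist": 0.12}
    - {"gripper": 0.3,"x": 0,"y": 0,"z": 0,"twist": 0.12}
    - {"gripper": 0.3,"x": 0,"y": 0,"z": 0,"twist": 0.12}
    - {"gripper": 0.3,"x": 0,"y": 0,"z": 0,"twist": 0.12}
    - {"gripper": 0.3,"x": 0,"y": 0,"z": 0,"twist": 0.01}
    - {"gripper": 0.3,"x": 0,"y": 0,"z": 0,"twist": 0}

```text
time_s: 10.1
eef_pos: [564.5, 162.5, 134.8]
tcp_rot: [-0.0, 0.804, 0.595, -0.0]
ft_force: [0.1, 0.2, -3.3]
opening: 52.7
finger_force: 95.1
```

Run:
```python
from h import *
s,R=st();c=cam('scene')
ms={n:bot.silhouettes('scene',n) for n in('jar','lid','block')}
print({n:[(round(a['conf'],2),a['mask'].sum()) for a in m] for n,m in ms.items()})
z=s['eef_pos'][2]-56
print('jar z',z)
m=ms['jar'][0]['mask'].astype(float)
print('jar(body only)',*[np.round(v,3) for v in fit([c],[m],JAR[:1],[565,163,1.27],z)])
print('block',*[np.round(v,3) for v in fit([c],[ms['block'][0]['mask']|ms['jar'][0]['mask']|ms['lid'][0]['mask']],BLOCK,[564,163,-.3])])
print('expect tcp',s['eef_pos'])
i=c['color'][150:310,330:470,::-1]; i=(255*(i/255.)**.7).astype(np.uint8)
cv2.imwrite('pics/c9.png',cv2.resize(i,None,fx=3.7,fy=3.7,interpolation=cv2.INTER_CUBIC))
```

```text
t 10.1 p [564.5 162.5 134.8] yaw 73.0 zt [-0.001 -0.    -1.   ] F [ 0.1  0.2 -3.3] T [-0.01 -0.03 -0.04] open 52.7 ff 95.1 q [ 0.06  0.07 -0.09  1.41  0.    1.93]
{'jar': [(0.56, np.int64(866))], 'lid': [(0.71, np.int64(277)), (0.55, np.int64(2292))], 'block': [(0.74, np.int64(2313))]}
jar z 78.8116432575741
jar(body only) [566.947 160.75    1.441] 0.617
block [ 5.63122e+02  1.62813e+02 -3.02000e-01] 0.18
expect tcp [564.54484814 162.50969727 134.81164326]
```

View pics/c9.png

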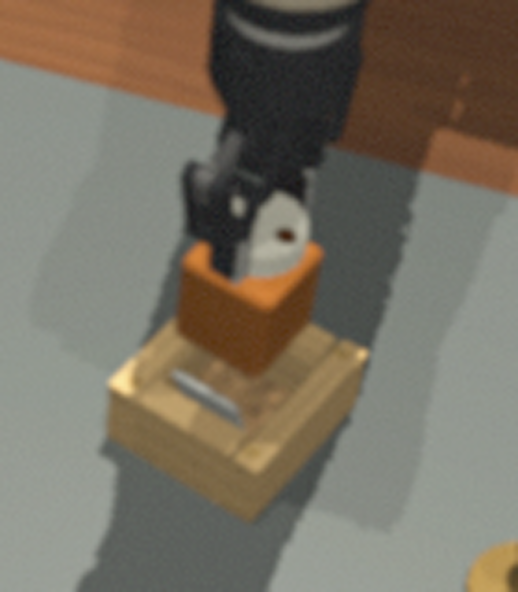

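Run:
```python
from h import *
s,R=st();c=cam('scene')
px=lambda u,v:np.array([u,v])/3.7+[329.6,149.6]
y=-.30;B=np.array([[np.cos(y),-np.sin(y)],[np.sin(y),np.cos(y)]])
J=lambda u,v,z,o:(ray(c,px(u,v),z)[:2]-B@o).round(1)
z=s['eef_pos'][2]-56
print('jar c',J(252,375,z,[30,30]),J(264,308,z+64,[30,30]),J(178,330,z,[30,-30]),J(322,252,z+64,[-30,30]))
print('block c',J(250,520,0,[62,52]),J(250,470,50,[62,52]),J(108,385,50,[62,-52]),J(368,353,50,[-52,52]))
g=cv2.cvtColor(c['color'],cv2.COLOR_RGB2GRAY)
# dense IoU of jar body hull using amber colour
h=cv2.cvtColor(c['color'],cv2.COLOR_RGB2HSV)
m=((h[...,1]>190)&(h[...,2]>60)); m[:190]=0;m[270:]=0;m[:,:370]=0;m[:,425:]=0
n,l,stt,_=cv2.connectedComponentsWithStats(m.astype(np.uint8)); k=1+stt[1:,4].argmax();m=(l==k)
print(stt[k])
from scipy.optimize import minimize
for zz in (z-4,z,z+4): print(zz,*[np.round(v,3) for v in fit([c],[m.astype(float)],JAR[:1],[565,163,1.27],zz)])
```

```text
t 10.3 p [564.8 162.5 135.2] yaw 72.9 zt [-0.  0. -1.] F [ 0.1 -0.9 -4.6] T [0.   0.03 0.03] open 52.2 ff 95.1 q [ 0.06  0.07 -0.09  1.41  0.    1.93]
jar c [557.7 156.1] [563.5 158.5] [558.9 164. ] [569.3 158.6]
block c [559.9 163. ] [563.1 159.2] [565.1 163.8] [564.1 164.7]
[379 216  38  35 727]
75.2108292786159 [560.633 160.282   1.567] 0.867
79.2108292786159 [563.484 160.901   1.566] 0.879
83.2108292786159 [567.105 161.658   1.577] 0.89
```

drive_tool:
  motion:
    - {"gripper": 0.3,"x": 0.001,"y": 0,"z": 0.005,"twist": 0}
    - {"gripper": 0.3,"x": 0,"y": 0,"z": 0.01,"twist": 0}
    - {"gripper": 0.3,"x": 0,"y": 0,"z": 0.008,"twist": 0}
    - {"gripper": 0.3,"x": 0,"y": 0,"z": 0.005,"twist": 0}
    - {"gripper": 0.3,"x": 0,"y": 0,"z": 0.003,"twist": 0}
    - {"gripper": 0.3,"x": 0,"y": 0,"z": 0.003,"twist": 0}
    - {"gripper": 0.3,"x": 0,"y": 0,"z": 0,"twist": 0}

```text
time_s: 11.05
eef_pos: [565.0, 163.5, 101.0]
tcp_rot: [-0.0, 0.805, 0.594, -0.0]
ft_force: [0.1, 0.5, -4.3]
opening: 53.0
finger_force: 95.1
```

drive_tool:
  motion:
    - {"gripper": 0.3,"x": 0,"y": 0,"z": 0.003,"twist": 0}
    - {"gripper": 0.3,"x": 0,"y": 0,"z": 0.003,"twist": 0}
    - {"gripper": 0.3,"x": 0,"y": 0,"z": 0,"twist": 0}

```text
time_s: 11.35
eef_pos: [564.8, 163.6, 95.1]
tcp_rot: [-0.0, 0.805, 0.594, -0.0]
ft_force: [-3.5, 1.4, -2.6]
opening: 52.2
finger_force: 95.3
```

drive_tool:
  motion:
    - {"gripper": 0.3,"x": 0,"y": 0,"z": 0.004,"twist": 0}
    - {"gripper": 0.3,"x": 0,"y": 0,"z": 0.004,"twist": 0}
    - {"gripper": 0.3,"x": 0,"y": 0,"z": 0,"twist": 0}

```text
time_s: 11.65
eef_pos: [564.7, 163.9, 87.4]
tcp_rot: [-0.0, 0.805, 0.594, -0.0]
ft_force: [-6.8, 2.8, 4.2]
opening: 52.8
finger_force: 95.9
```

drive_tool:
  motion:
    - {"gripper": 0.3,"x": 0,"y": 0,"z": 0.004,"twist": 0}
    - {"gripper": 0.3,"x": 0,"y": 0,"z": 0.003,"twist": 0}
    - {"gripper": 0.3,"x": 0,"y": 0,"z": 0,"twist": 0}

```text
time_s: 11.95
eef_pos: [567.5, 163.9, 85.1]
tcp_rot: [0.002, 0.805, 0.594, 0.003]
ft_force: [-11.4, 1.1, 29.8]
opening: 52.6
finger_force: 98.6
```

Run:
```python
from h import *
s,R=st();c=cam('scene')
for n in('lid_dab','lid','jar','seat'): 
    print(n,[(round(r['conf'],2),w(c,r['point']).round(1)) for r in bot.pinpoint('scene',n)[:1]])
B=np.array([[np.cos(.3),-np.sin(.3)],[np.sin(.3),np.cos(.3)]])
print('block frame',B@(s['eef_pos'][:2]-np.array([563.4,163.6])), 'Fb',B@s['ft_force'][:2],'Tb',B@s['torque'][:2])
```

```text
t 11.95 p [567.5 163.9  85.1] yaw 72.8 zt [ 0.006  0.    -1.   ] F [-11.4   1.1  29.8] T [ 0.08  2.07 -0.09] open 52.6 ff 98.6 q [ 0.06  0.09 -0.17  1.31  0.    1.93]
lid_dab [(0.78, array([572. , 178.4, 116.9]))]
lid [(0.74, array([562. , 163. , 100.2]))]
jar [(0.97, array([569.5, 160.7,  30.2]))]
seat [(0.92, array([563.1, 162.8,   8.9]))]
block frame [3.80011997 1.4956685 ] Fb [-11.1845718   -2.28828048] Tb [-0.53531386  2.00509143]
```

drive_tool:
  motion:
    - {"gripper": 0.3,"x": 0,"y": 0,"z": 0,"twist": 0}
    - {"gripper": 0.3,"x": 0,"y": 0,"z": 0,"twist": 0}
    - {"gripper": 0.3,"x": 0,"y": 0,"z": 0,"twist": 0}

```text
time_s: 12.5
eef_pos: [567.5, 163.9, 85.1]
tcp_rot: [0.002, 0.805, 0.594, 0.003]
ft_force: [-11.1, 1.2, 29.2]
opening: 52.5
finger_force: 98.6
```

Run:
```python
from h import *
s,R=st()
B=np.array([[np.cos(.3),-np.sin(.3)],[np.sin(.3),np.cos(.3)]])
print('block frame',B@(s['eef_pos'][:2]-np.array([563.4,163.6])), 'Fb',B@s['ft_force'][:2],'Tb',B@s['torque'][:2])
```

```text
t 12.5 p [567.5 163.9  85.1] yaw 72.8 zt [ 0.006  0.    -1.   ] F [-11.1   1.2  29.2] T [ 0.13  1.97 -0.06] open 52.5 ff 98.6 q [ 0.06  0.09 -0.17  1.31  0.    1.93]
block frame [3.80623691 1.47018658] Fb [-11.00019325  -2.14166487] Tb [-0.45825661  1.91885673]
```

drive_tool:
  motion:
    - {"gripper": 0.3,"x": 0,"y": 0,"z": -0.004,"twist": 0}
    - {"gripper": 0.3,"x": 0,"y": -0.003,"z": 0,"twist": 0}
    - {"gripper": 0.3,"x": 0,"y": 0,"z": 0,"twist": 0}
    - {"gripper": 0.3,"x": 0,"y": 0,"z": 0.004,"twist": 0}
    - {"gripper": 0.3,"x": 0,"y": 0,"z": 0.002,"twist": 0}
    - {"gripper": 0.3,"x": 0,"y": 0,"z": 0,"twist": 0}
    - {"gripper": 0.3,"x": 0,"y": 0,"z": 0,"twist": 0}

```text
time_s: 13.2
eef_pos: [563.1, 164.4, 78.8]
tcp_rot: [0.0, 0.805, 0.593, 0.001]
ft_force: [0.2, 0.9, 3.9]
opening: 52.4
finger_force: 96.1
```

```bash
cat >> h.py <<'E'
def blk():
    s,R=st();B=np.array([[np.cos(.3),-np.sin(.3)],[np.sin(.3),np.cos(.3)]])
    print('block frame',B@(s['eef_pos'][:2]-np.array([563.4,163.6])), 'Fb',B@s['ft_force'][:2],'Tb',B@s['torque'][:2])
E
python3 -c "from h import *;blk()"
```

```text
t 13.2 p [563.1 164.4  78.8] yaw 72.8 zt [ 0.002  0.    -1.   ] F [0.2 0.9 3.9] T [ 0.3   0.01 -0.11] open 52.4 ff 96.1 q [ 0.06  0.08 -0.18  1.31  0.    1.93]
block frame [-0.48928412  0.66651135] Fb [-0.08735461  0.87319883] Tb [0.28458787 0.09851238]
```

drive_tool:
  motion:
    - {"gripper": 0.3,"x": 0,"y": 0,"z": 0.004,"twist": 0}
    - {"gripper": 0.3,"x": 0,"y": 0,"z": 0.004,"twist": 0}
    - {"gripper": 0.3,"x": 0,"y": 0,"z": 0.002,"twist": 0}
    - {"gripper": 0.3,"x": 0,"y": 0,"z": 0,"twist": 0}
    - {"gripper": 0.3,"x": 0,"y": 0,"z": 0,"twist": 0}

```text
time_s: 13.7
eef_pos: [563.2, 164.2, 68.6]
tcp_rot: [0.001, 0.805, 0.593, 0.001]
ft_force: [3.8, -1.1, 1.9]
opening: 52.7
finger_force: 95.9
```

drive_tool:
  motion:
    - {"gripper": 0.3,"x": 0,"y": 0,"z": 0.003,"twist": 0}
    - {"gripper": 0.3,"x": 0,"y": 0,"z": 0.002,"twist": 0}
    - {"gripper": 0.3,"x": 0,"y": 0,"z": 0,"twist": 0}
    - {"gripper": 0.3,"x": 0,"y": 0,"z": 0,"twist": 0}

```text
time_s: 14.1
eef_pos: [563.6, 164.4, 64.5]
tcp_rot: [0.001, 0.805, 0.593, 0.001]
ft_force: [2.8, 1.5, 7.8]
opening: 52.4
finger_force: 96.5
```

```bash
python3 -c "from h import *;blk()"
```

```text
t 14.1 p [563.6 164.4  64.5] yaw 72.8 zt [ 0.003  0.    -1.   ] F [2.8 1.5 7.8] T [ 0.14 -0.29 -0.1 ] open 52.4 ff 96.5 q [ 0.06  0.09 -0.2   1.28  0.    1.93]
block frame [-0.05094696  0.80567674] Fb [2.19827673 2.20987083] Tb [ 0.22283955 -0.2360699 ]
```

Near or at the floor. I'll press a little more to confirm it's home.

drive_tool:
  motion:
    - {"gripper": 0.3,"x": 0,"y": 0,"z": 0.002,"twist": 0}
    - {"gripper": 0.3,"x": 0,"y": 0,"z": 0.002,"twist": 0}
    - {"gripper": 0.3,"x": 0,"y": 0,"z": 0,"twist": 0}
    - {"gripper": 0.3,"x": 0,"y": 0,"z": 0,"twist": 0}

```text
time_s: 14.5
eef_pos: [565.1, 164.3, 64.0]
tcp_rot: [0.002, 0.805, 0.593, 0.003]
ft_force: [-3.5, -2.4, 30.9]
opening: 52.7
finger_force: 98.8
```

```bash
python3 -c "from h import *;blk()"
```

```text
t 14.5 p [565.1 164.3  64. ] yaw 72.8 zt [ 0.007 -0.    -1.   ] F [-3.5 -2.4 30.9] T [-0.21  1.54 -0.01] open 52.7 ff 98.8 q [ 0.06  0.09 -0.2   1.27 -0.    1.93]
block frame [1.38606654 1.11118038] Fb [-2.60923302 -3.33222776] Tb [-0.65844541  1.41289783]
```

drive_tool:
  motion:
    - {"gripper": 0.3,"x": 0,"y": 0,"z": -0.003,"twist": 0}
    - {"gripper": 0.3,"x": 0,"y": 0,"z": 0,"twist": 0}
    - {"gripper": 0.3,"x": 0,"y": 0,"z": 0,"twist": -0.1}
    - {"gripper": 0.3,"x": 0,"y": 0,"z": 0,"twist": -0.1}
    - {"gripper": 0.3,"x": 0,"y": 0,"z": 0,"twist": 0}
    - {"gripper": 0.3,"x": 0,"y": 0,"z": 0,"twist": 0}
  newtons: 100

```text
time_s: 15.1
eef_pos: [563.7, 164.4, 64.5]
tcp_rot: [0.001, 0.741, 0.671, 0.001]
ft_force: [-0.5, -0.2, 15.7]
opening: 52.4
finger_force: 105.9
```

```bash
cat >> h.py <<'E'
def dab():
    for n in('scene','top'):
        c=cam(n); L=bot.pinpoint(n,'lid');D=bot.pinpoint(n,'lid_dab');J=bot.pinpoint(n,'jar')
        l=[w(c,r['point']) for r in L[:1]];d=[w(c,r['point']) for r in D[:1]];j=[w(c,r['point']) for r in J[:1]]
        print(n,'lid',np.round(l,1),'dab',np.round(d,1),'jar',np.round(j,1),[round(x[0]['conf'],2) if x else 0 for x in(L,D,J)])
        if l and d: v=d[0]-l[0];print(' dab yaw',np.degrees(np.arctan2(v[1],v[0])).round(1))
        if d: v=d[0][:2]-bot.get_state()['eef_pos'][:2];print(' dab yaw vs tcp',np.degrees(np.arctan2(v[1],v[0])).round(1))
E
python3 -c "
from h import *;blk();dab()"
```

```text
t 15.1 p [563.7 164.4  64.5] yaw 84.3 zt [ 0.003  0.    -1.   ] F [-0.5 -0.2 15.7] T [-0.08  0.44  0.14] open 52.4 ff 105.9 q [ 0.06  0.09 -0.2   1.28 -0.    1.73]
block frame [0.05197127 0.8882113 ] Fb [-0.39766111 -0.3637525 ] Tb [-0.20555785  0.39717417]
scene lid [[560.9 166.   82.1]] dab [[567.6 183.3  99.9]] jar [[562.7 161.9   7.1]] [0.71, 0.76, 0.92]
 dab yaw 68.8
 dab yaw vs tcp 78.3
top lid [[561.8 160.9  80. ]] dab [] jar [[565.9 161.5   9.2]] [0.56, 0, 0.61]
```

drive_tool:
  motion:
    - {"gripper": 0.3,"x": 0,"y": 0,"z": -0.001,"twist": -0.12}
    - {"gripper": 0.3,"x": 0,"y": 0,"z": 0,"twist": -0.12}
    - {"gripper": 0.3,"x": 0,"y": 0,"z": 0,"twist": -0.12}
    - {"gripper": 0.3,"x": 0,"y": 0,"z": 0,"twist": -0.12}
    - {"gripper": 0.3,"x": 0,"y": 0,"z": 0,"twist": -0.12}
    - {"gripper": 0.3,"x": 0,"y": 0,"z": 0,"twist": -0.12}
    - {"gripper": 0.3,"x": 0,"y": 0,"z": 0,"twist": -0.12}
    - {"gripper": 0.3,"x": 0,"y": 0,"z": 0,"twist": 0}
    - {"gripper": 0.3,"x": 0,"y": 0,"z": 0,"twist": 0}

```text
time_s: 16.4
eef_pos: [563.1, 164.3, 64.4]
tcp_rot: [0.001, 0.403, 0.915, 0.0]
ft_force: [-0.6, -0.3, 8.6]
opening: 52.3
finger_force: 105.3
```

```bash
python3 -c "
from h import *;blk();dab()"
```

```text
t 16.4 p [563.1 164.3  64.4] yaw 132.4 zt [ 0.002 -0.    -1.   ] F [-0.6 -0.3  8.6] T [-0.21  0.06  0.04] open 52.3 ff 105.3 q [ 0.06  0.09 -0.2   1.28 -0.    0.89]
block frame [-0.53258707  0.5443528 ] Fb [-0.53174799 -0.45292386] Tb [-0.21778958 -0.00402291]
scene lid [[555.9 163.4  84.9]] dab [[552.5 175.8  99.1]] jar [[560.5 161.9   5.8]] [0.81, 0.63, 0.7]
 dab yaw 105.4
 dab yaw vs tcp 132.6
top lid [[556.8 163.1  81.2]] dab [] jar [[565.3 160.9  10.4]] [0.6, 0, 0.63]
```

drive_tool:
  motion:
    - {"gripper": 0.3,"x": 0,"y": 0,"z": -0.002,"twist": 0}
    - {"gripper": 0.3,"x": 0,"y": 0,"z": -0.002,"twist": 0}
    - {"gripper": 0.3,"x": 0,"y": 0,"z": -0.002,"twist": 0}
    - {"gripper": 0.3,"x": 0,"y": 0,"z": 0,"twist": 0}
    - {"gripper": 0.3,"x": 0,"y": 0,"z": 0,"twist": 0}

```text
time_s: 17.3
eef_pos: [562.1, 164.4, 69.1]
tcp_rot: [-0.0, 0.404, 0.915, -0.0]
ft_force: [-0.4, 0.1, -1.2]
opening: 52.4
finger_force: 104.3
```

```bash
python3 -c "
from h import *;blk();dab()"
```

```text
t 17.3 p [562.1 164.4  69.1] yaw 132.4 zt [-0.  0. -1.] F [-0.4  0.1 -1.2] T [-0.    0.01 -0.02] open 52.4 ff 104.3 q [ 0.06  0.09 -0.19  1.29  0.    0.89]
block frame [-1.46010577  0.38466448] Fb [-0.45430562 -0.04026304] Tb [-0.00403904  0.00741321]
scene lid [[560.2 165.5  87.8]] dab [[553.  174.6 103.9]] jar [[564.  164.    7.5]] [0.71, 0.62, 0.95]
 dab yaw 128.2
 dab yaw vs tcp 132.0
top lid [[559.9 160.3  86.3]] dab [] jar [[563.8 163.2   8.4]] [0.54, 0, 0.58]
```

The lid is free: it has risen 5 mm with no load and the jar hasn't moved. I'll lift the rest.

drive_tool:
  motion:
    - {"gripper": 0.3,"x": 0,"y": 0,"z": -0.003,"twist": 0}
    - {"gripper": 0.3,"x": 0,"y": 0,"z": -0.005,"twist": 0}
    - {"gripper": 0.3,"x": 0,"y": 0,"z": -0.005,"twist": 0}
    - {"gripper": 0.3,"x": 0,"y": 0,"z": -0.005,"twist": 0}
    - {"gripper": 0.3,"x": 0,"y": 0,"z": -0.005,"twist": 0}
    - {"gripper": 0.3,"x": 0,"y": 0,"z": -0.004,"twist": 0}
    - {"gripper": 0.3,"x": 0,"y": 0,"z": -0.002,"twist": 0}
    - {"gripper": 0.3,"x": 0,"y": 0,"z": 0,"twist": 0}
    - {"gripper": 0.3,"x": 0,"y": 0,"z": 0,"twist": 0}
    - {"gripper": 0.3,"x": 0,"y": 0,"z": 0,"twist": 0}

```text
time_s: 18.7
eef_pos: [562.1, 164.4, 98.0]
tcp_rot: [-0.0, 0.404, 0.915, -0.0]
ft_force: [-0.0, 0.7, -0.0]
opening: 52.3
finger_force: 104.3
```

```bash
python3 -c "
from h import *;blk();dab()"
```

```text
t 18.7 p [562.1 164.4  98. ] yaw 132.4 zt [-0.  0. -1.] F [-0.   0.7 -0. ] T [-0.02 -0.01 -0.02] open 52.3 ff 104.3 q [ 0.06  0.07 -0.15  1.34  0.    0.89]
block frame [-1.44531361  0.37077825] Fb [-0.25613151  0.68088969] Tb [-0.01306614 -0.01385474]
scene lid [[559.2 162.7 114.8]] dab [[555.1 174.6 130.5]] jar [[563.1 160.9   4.8]] [0.74, 0.88, 0.82]
 dab yaw 109.3
 dab yaw vs tcp 125.0
top lid [[559.5 163.9 114.8]] dab [] jar [[559.  164.8  10.1]] [0.54, 0, 0.59]
```

The lid's lower edge is at about z = 114, roughly 20 mm above the rim, and it is held level. The jar is home at z of about 8.

```bash
python3 -c "
from rig import bot;print(bot.hand_in())"
```

```text
the job is handed in; nothing more can be done
None
```

The job is handed in: the jar stands home in the block, and the lid was turned about 60° anticlockwise and is held level about 20 mm above the jar's mouth; the hand-in returned no verdict.

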